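# Fit a fume extractor filter and lock its cover with the quarter-turn stud

## Task

Put the clean filter (white pleats, not the sooty black one) all the way down into the open bay of the fume extractor and swing the hinged cover fully shut. Then push the red wing stud in until you feel it bottom, without ramming it, and keep it in while you give it a quarter turn clockwise; let go so that it springs back into its catch and the cover stays locked. Leave the sooty filter where it lies.

Things in the scene. Friction and masses are not known exactly. Their poses are not given: they have to be found in the camera images.
- extractor: Fume extractor, a white box 240 mm (x) by 300 mm (y) by 125 mm high, fixed to the bench; origin at the centre of its underside, x points away from its front (the side with the red switch), z up. On its flat top, towards -y, is the open filter bay, with the cover hinged along the bay's -y side. Towards +y is the fan under flush black louvres.
- bay_floor (a point): Centre of the floor of the filter bay, axes of the extractor (there at x = 0, y = -58, z = 45 mm). The bay is 112 mm (x) by 98 mm (y) inside, with vertical walls, 80 mm deep from the extractor's top.
- filter_center (a point): Middle of the clean filter, 21 mm above its underside, axes with it. Blue cassette with white pleats, 104 mm (x) by 90 mm (y) by 42 mm high, about 0.3 kg, loose on the bench, right way up. Goes into the bay bar up, its x along the bay's x, either way round.
- filter_bar (a point): Middle of the pull bar on the clean filter, 43 mm above filter_center, same axes. The bar runs along y over the filter's middle: 12 mm thick (x), 60 mm long (y), 8 mm high, with a foot at each end; 18 mm free between its underside and the cassette's top.
- spent_center (a point): Middle of the sooty spent filter: the same cassette with black pleats, lying on the bench; leave it alone.
- cover (a joint): Angle of the cover: 0 shut (level), grows as it opens; starts at 1.6 to 1.85 rad, leaning away from the bay. Stiff hinge: it stays at any angle, 2 to 4 N at the free edge moves it. Hinge line parallel to the extractor's x axis, at y = -123, z = 127 mm of the extractor.
- cover_edge (a point): Middle of the free edge of the cover: a grey plate 160 mm (x) by 173 mm (hinge line to free edge) by 6 mm thick. Shut, its top face is 133 mm above the bench. The stud stands on its outer (top) face, mid-width, so press beside the stud, 50 to 60 mm off in x.
- stud: Sprung shank of the quarter-turn stud on the cover's outer face, 147 mm from the hinge line, mid-width (cover shut: x = 0, y = 24 mm of the extractor). Origin on its axis, on the cover's outer face when out, goes in with it; z outward, axes of the cover. Spring: 3 N to start, about 9 N at 18 mm in. More than 15 N on top of the spring, bottomed or jammed, bends the catch.
- wing_grip (a point): Middle of the bar of the red wing knob, on the stud's axis, 36.5 mm out from the stud's origin; x along the bar. Bar 38 mm long, 10 mm thick, 22 mm high. Under it a round skirt, 40 mm across, 6 mm thick, its upper side 11 mm below this point: fingertips beside the bar can bear on it to push. Out, the skirt stands 19.5 mm off the cover.
- wing (a joint): Turn of the wing knob, rad: 0 at the start (bar along the extractor's x), grows clockwise from above, locked at 1.57, stops at 1.6. With the cover shut the wing can turn into the catch only when the stud is 8 to 17 mm in (differs by machine, cannot be seen: feel it); 1.4 mm farther it bottoms hard. Turned a quarter and let go, it rises about 2 mm into a notch.
- socket: The catch for the stud's cross blade, a slotted steel plate in a recess in the extractor's top; origin on the stud's axis (cover shut), 12 mm below the extractor's top, axes of the extractor. The plate's depth varies by 4.5 mm either way and is not shown by this point.
Not all that is in view belongs to the job. Leave any green look-alike of the part that bears filter_center alone.

How it is judged:
By the outcome, as a careful person would: the job done as asked, in the order asked, and still so for the second after the job is handed in, with the robot touching nothing.
It also fails if it takes over 72 s, if anything falls off the work surface, if the arm or the gripper's body presses on something with over 40 N, if the wrist force passes 120 N, or if a joint passes its speed limit or range.

## Robot

A 7-joint arm with a two-finger parallel gripper is mounted at the origin on the work surface. World frame = base frame: x ahead of the robot, y to its left, z up, the work surface at z = 0. Lengths are in m, angles in rad, forces in N, time in s.
With the tool pointing down it reaches from about 0.4 to 0.85 m from the base axis. Payload 10.4 kg.
Tool frame: the origin (TCP) lies midway between the tips of the shut fingers; the grasp point (between the pads) lies 19 mm behind it (r.grasp_offset is the distance from the TCP to the grasp point, in m); z points along the fingers, y is the line along which they close (so a half turn about z gives the same grasp; the last joint's range is limited). The gripper opens to 87 mm and grips with 3 to 60 N. Pads are 19 mm wide; open, the fingers measure 117 mm over their backs; the gripper's body (75 mm by 190 mm) begins 51 mm behind the grasp point.
Start: joints at [1.114, 0.332, -0.065, 1.46, 0.022, 1.35, -0.088], TCP at [0.263, -0.567, 0.223] pointing down, gripper open.
Joint ranges: [-2.6, 2.6], [-0.5, 2.12], [-1.47, 1.34], [0.16, 2.42], [-1.27, 4.41], [0.06, 2.06], [-2.6, 2.6]. Speed limits (rad/s): [2.22, 2.22, 2.79, 2.79, 3.14, 3.14, 3.14].

## Interface

Orientations are given as a unit quaternion [x, y, z, w].
In Python, from bench import r gives the robot as it stands.
- The arm moves only by the tool drive_tool, never from a script. Its argument "moves" is a list that holds one entry, the list of rows, each a list of 7 numbers: the shift along the tool's x, y, z in m, then the turn, a rotation vector about the tool's x, y, z in rad, then the opening, from 0 (shut) to 1 (fully open). In form: [[[tx, ty, tz, ax, ay, az, jaw], ...]]. A call has 1 to 10 rows; each row shifts and turns the commanded pose from where the row before left it, along the tool's axes as they then stand; what a row does not reach is not made up. A row lasts 1/10 s, in which the tool goes at most 50 mm and 8.59 degrees, less where a joint would pass 70% of its speed; a pose out of reach is approached as far as the arm can. A call is refused whole if a number of a shift passes 0.05 or a number of a turn 0.15, either way. A call with a gripper value outside its range is refused whole. The fingers move at their own pace and stop on an object; "squeeze" is the grip in N (left out, the last holds). Time passes only in rows, so rows that do not move let the fingers close. It gives the time, the measured TCP pose, the force, the opening and the grip force at its end, in the units of the state.
- r.read_state(): the state, without advancing time (a new reading comes with each control period).
- r.camera(name): name is "scene" or "top" or "wrist"; returns the picture (384x512x3 uint8, red, green, blue); there is no depth.
- r.camera_info(name): a dict with "mtx" (3x3 intrinsics, pixels), "rvec" (rotation vector, rad) and "tvec" (3), from world to camera coordinates, as OpenCV has them; the wrist camera has in their place "T_tool_cam" (4x4, takes a point from camera to tool coordinates, whose origin is the TCP and whose axes are the flange's). Camera axes: x right, y down, z forward; pixel columns grow to the right and rows downward; lengths in m; the calibration is good to about 2 mm. A picture is of the moment at which its call begins: read the wrist's pose just before it. camera_info takes no time and is no camera call.
- r.close_job(): hands the job in; it is judged then, once.
Trained networks look in the newest picture that a camera, given by its name, has taken for a name from the list of things; names that differ only in an ending like _2 or _b are one class to them, and where a whole thing is asked for, a point or a joint stands for the part that bears it (a point fixed in the world has none). Each returns a list of dicts, best first, with "conf" (0 to 1); they miss things now and then, are a little off and sometimes report something else, mostly with a low value. They report only what shows in the picture. A call takes as long as a camera call. They do not tell look-alikes from the thing itself.
- r.find_in(camera, query): "bbox" ([left, top, right, bottom] in pixels, round what is visible of it).
- r.place_of(camera, query): "at" ([column, row] in pixels: a listed point, or the origin of a listed thing).
The state is a dict: "time": time; "joint_positions": joint angles; "joint_vel": joint speeds; "joint_torque": joint torques, N m; "ee_pos": TCP position; "eef_rot": TCP orientation; "ft_force": force on the tool from outside, world axes, zero at the start; "torque": the same for the moment, N m; "width": finger opening in m; "grip_force": force on a finger pad.
Only numpy, scipy, OpenCV 4.12 (cv2) and the standard library are available. Lean on these libraries where they do the work, as an engineer would, in place of code of your own. Each camera call takes 0.05 s, during which the arm holds its last target. There are 200 camera calls.

## Working session

There is one attempt and no reset: what is moved stays moved. The work goes in short steps, Python scripts to look and compute and a tool call to move; the robot and the scene stay as the last step left them, time stands still between calls to the robot, and variables do not carry over. Pictures are saved under pics/ and viewed, at most 10 in all, crops included, and the job is handed in when it is done.

Besides the shell and the picture viewer there is one more tool, called as name(argument=value, ...), one argument or row to a line, values as JSON. drive_tool: Moves the arm, as the interface text tells. Its arguments: {"type":"object","properties":{"moves":{"type":"array"},"squeeze":{"type":"number"}},"required":["moves"]}

```bash
ls; mkdir -p pics
cat > h.py <<'E'
import numpy as np, cv2
from scipy.spatial.transform import Rotation as R
from bench import r
def cam(name, st=None):
    i=r.camera_info(name); K=np.array(i["mtx"],float)
    if "rvec" in i:
        Rc=cv2.Rodrigues(np.array(i["rvec"],float))[0]; t=np.array(i["tvec"],float).ravel()
        return K,Rc,t
    T=np.array(i["T_tool_cam"]); st=st or r.read_state()
    W=np.eye(4); W[:3,:3]=R.from_quat(st["eef_rot"]).as_matrix(); W[:3,3]=st["ee_pos"]
    M=np.linalg.inv(W@T); return K,M[:3,:3],M[:3,3]
def onz(c,px,z):
    K,Rc,t=c; d=Rc.T@np.linalg.solve(K,[px[0],px[1],1]); o=-Rc.T@t
    return o+d*(z-o[2])/d[2]
def proj(c,P):
    K,Rc,t=c; q=K@(Rc@np.array(P,float)+t); return q[:2]/q[2]
def tri(cs,pxs):
    A=[];b=[]
    for c,p in zip(cs,pxs):
        K,Rc,t=c; d=Rc.T@np.linalg.solve(K,[p[0],p[1],1]); d/=np.linalg.norm(d); o=-Rc.T@t
        M=np.eye(3)-np.outer(d,d); A.append(M); b.append(M@o)
    return np.linalg.solve(sum(A),sum(b))
def save(img,n): cv2.imwrite("pics/"+n,img[:,:,::-1])
E
python3 - <<'E'
from h import *
ims=[]
for n in ("scene","top"):
    im=r.camera(n); ims.append(im); save(im,n+"0.png")
    for q in ("extractor","bay_floor","filter_center","filter_bar","spent_center","cover_edge","stud","wing_grip","socket"):
        print(n,q,[(np.round(d["at"],1).tolist(),round(d["conf"],2)) for d in r.place_of(n,q)[:3]])
    c=cam(n); print(n,"cam at",np.round(-c[1].T@c[2],3))
st=r.read_state(); print(st["time"],st["ee_pos"],st["eef_rot"],st["ft_force"],st["width"])
E
```

```text
pics
scene extractor [([257.7, 283.7], 0.85)]
scene bay_floor []
scene filter_center [([291.2, 187.3], 0.85), ([254.8, 159.4], 0.82), ([306.6, 147.2], 0.63)]
scene filter_bar [([302.8, 140.4], 0.64), ([327.5, 213.6], 0.64), ([255.8, 149.9], 0.61)]
scene spent_center [([353.1, 192.8], 0.88)]
scene cover_edge [([223.5, 266.1], 0.91), ([291.5, 186.3], 0.74)]
scene stud [([227.1, 270.8], 0.92)]
scene wing_grip [([222.2, 292.0], 0.61)]
scene socket [([262.6, 254.7], 0.45)]
scene cam at [ 0.893 -0.631  1.052]
top extractor [([305.2, 169.6], 0.95), ([301.4, 168.2], 0.21)]
top bay_floor [([324.7, 165.7], 0.84)]
top filter_center [([140.6, 222.6], 0.88), ([179.5, 258.2], 0.82), ([219.9, 154.3], 0.76)]
top filter_bar [([220.0, 152.4], 0.88), ([192.4, 206.1], 0.8), ([135.0, 223.8], 0.55)]
top spent_center [([169.7, 150.2], 0.7)]
top cover_edge [([380.1, 139.5], 0.73), ([168.0, 149.1], 0.57)]
top stud [([379.2, 141.7], 0.45)]
top wing_grip [([392.1, 137.2], 0.59)]
top socket [([301.2, 166.1], 0.5)]
top cam at [0.329 0.121 1.28 ]
1.0 [ 0.26273615 -0.56711729  0.22258271] [9.76570185e-01 2.15199144e-01 1.73843618e-05 4.88118509e-05] [-0.11183754 -0.33016343 -0.70258333] 0.08699472975880305
```

View pics/scene0.png

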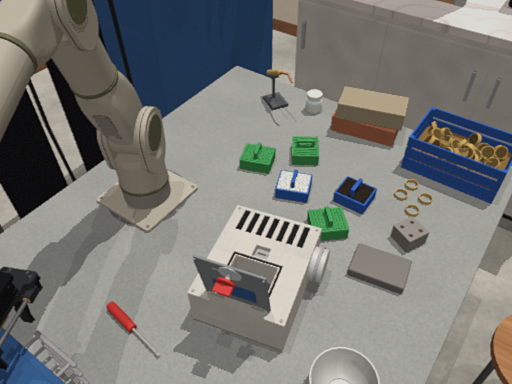

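View pics/top0.png

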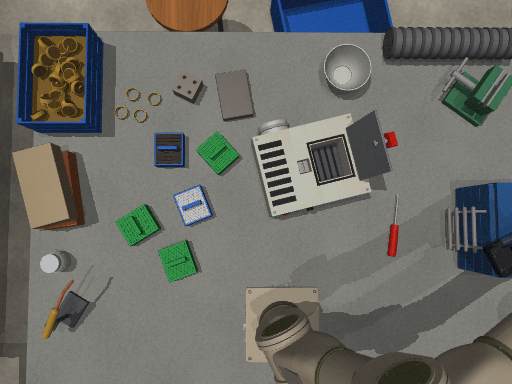

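The top view shows the clean filter, blue with white pleats, at (193,205). It can be confused with the sooty filter at (169,150) and the green look-alikes at (218,153), (138,225) and (179,260). In the scene view it is at (293,186), with the cover's red stud at (223,288). I choose (193,205), and will check it in a close crop.

Run:
```python
from h import *
im=cv2.imread("pics/top0.png"); c=cam("top"); s=cam("scene")
# filter: blue or white pixels in window
w=im[175:235,163:223].astype(int); sat=(w.max(2)-w.min(2))
m=((w[:,:,0]-w[:,:,2]>50)|(w.min(2)>185)).astype(np.uint8)
m=cv2.morphologyEx(m,cv2.MORPH_OPEN,np.ones((3,3)))
n,l,stt,cen=cv2.connectedComponentsWithStats(m); k=1+np.argmax(stt[1:,4])
pts=np.argwhere(l==k)[:,::-1]+[163,175]
box=cv2.boxPoints(cv2.minAreaRect(pts.astype(np.float32)))
B=np.array([onz(c,p,.042) for p in box]); print("filter box",box.round(1).tolist(),B.round(3).tolist(),B.mean(0))
for a,b in ((0,1),(1,2)): d=B[b]-B[a]; print(np.linalg.norm(d),np.degrees(np.arctan2(d[1],d[0])))
# extractor top face
w=im[95:225,240:385].astype(int)
m=((w.min(2)>150)).astype(np.uint8)
n,l,stt,cen=cv2.connectedComponentsWithStats(m); k=1+np.argmax(stt[1:,4])
print(stt[k])
pts=np.argwhere(l==k)[:,::-1]+[240,95]
box=cv2.boxPoints(cv2.minAreaRect(pts.astype(np.float32)))
B=np.array([onz(c,p,.125) for p in box]); print("ext",box.round(1).tolist(),B.round(3).tolist(),B.mean(0))
for a,b in ((0,1),(1,2)): d=B[b]-B[a]; print(np.linalg.norm(d),np.degrees(np.arctan2(d[1],d[0])))
for q,p1,p2 in (("ext",(305.2,169.6),(257.7,283.7)),("socket",(301.2,166.1),(262.6,254.7)),("edge",(380.1,139.5),(223.5,266.1)),("stud",(379.2,141.7),(227.1,270.8)),("wing",(392.1,137.2),(222.2,292)),("spent",(169.7,150.2),(353.1,192.8)),("filt",(192.5,206),(291.2,187.3))):
    print(q,tri([c,s],[p1,p2]).round(3))
print("bayfl",onz(c,(324.7,165.7),.045))
crop=np.hstack([cv2.resize(im[170:240,155:235],(400,350),interpolation=cv2.INTER_CUBIC),cv2.resize(im[95:225,240:400],(400,350),interpolation=cv2.INTER_CUBIC)])
cv2.imwrite("pics/crop1.png",crop)
```

```text
filter box [[177.8000030517578, 208.1999969482422], [199.1999969482422, 199.1999969482422], [200.6999969482422, 202.6999969482422], [179.3000030517578, 211.6999969482422]] [[0.363, 0.324, 0.042], [0.39, 0.258, 0.042], [0.38, 0.253, 0.042], [0.352, 0.319, 0.042]] [0.37108049 0.28870569 0.042     ]
0.07169697084319658 -67.15162574608078
0.011929293363396334 -156.99839960627864
[  13   19  118  102 4696]
ext [[250.89999389648438, 133.10000610351562], [349.3999938964844, 108.0], [370.5, 190.89999389648438], [272.0, 216.0]] [[0.58, 0.099, 0.125], [0.655, -0.193, 0.125], [0.41, -0.25, 0.125], [0.337, 0.038, 0.125]] [ 0.49547728 -0.07655717  0.125     ]
0.300796236787067 -75.5159259758814
0.2521000012921482 -166.82164947742066
ext [ 0.486 -0.078  0.009]
socket [ 0.485 -0.051  0.106]
edge [ 0.522 -0.229  0.291]
stud [ 0.523 -0.228  0.276]
wing [ 0.539 -0.267  0.261]
spent [0.546 0.353 0.028]
filt [0.368 0.281 0.011]
bayfl [ 0.49442336 -0.13360662  0.045     ]
```

View pics/crop1.png

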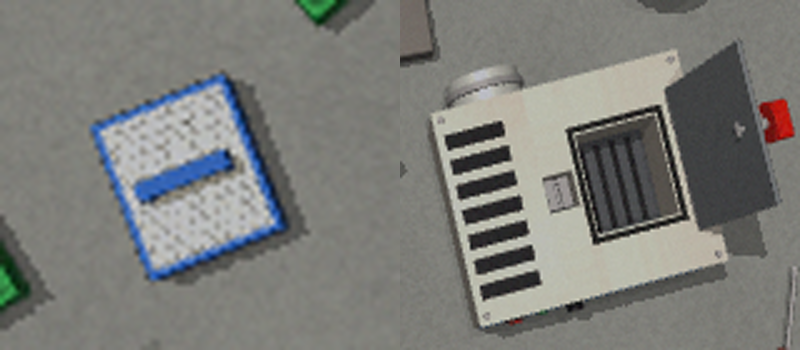

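The crop confirms it: blue cassette with white pleats, bar from (137,195) to (230,158) in the crop. The extractor is seen with its red switch facing the robot, and the cover open on the -y side. I'll rise and yaw first.

drive_tool(
  moves=[
    [[0,0,-0.02,0,0,-0.15,1],[0,0,-0.02,0,0,-0.15,1],[0,0,-0.02,0,0,-0.15,1],[0,0,-0.02,0,0,-0.15,1],[0,0,-0.02,0,0,-0.15,1],[0,0,-0.02,0,0,-0.15,1],[0,0,-0.02,0,0,-0.15,1],[0,0,-0.02,0,0,-0.15,1],[0,0,-0.02,0,0,-0.15,1],[0,0,-0.02,0,0,-0.15,1]],
  ],
)

```text
time: 2.0
ee_pos: [0.2626, -0.567, 0.4235]
eef_rot: [0.565, 0.825, -0.0, 0.0]
ft_force: [0.1, -0.5, 0.7]
width: 0.0873
grip_force: 0.0
```

```bash
cat >> h.py <<'E'
def delta(target, yawx, st=None):
    "tool-axes shift now to world target, and tool-z turn to bring tool x to world yaw (deg), tool pointing down"
    st=st or r.read_state(); M=R.from_quat(st["eef_rot"]).as_matrix()
    y=np.degrees(np.arctan2(M[1,0],M[0,0])); dy=(yawx-y+180)%360-180
    return (M.T@(np.array(target)-st["ee_pos"])).round(4), "yaw %.1f az %.3f"%(y,-np.radians(dy)), "tilt %.4f"%M[2,2]
def rect(c,px,z):
    B=np.array([onz(c,p,z) for p in px]); ctr=B.mean(0)
    a=(B[1]-B[0]+B[2]-B[3])/2; b=(B[3]-B[0]+B[2]-B[1])/2
    return ctr.round(4),[(round(np.linalg.norm(v),4),round(np.degrees(np.arctan2(v[1],v[0])),1)) for v in (a,b)]
E
python3 - <<'E'
from h import *
c=cam("top")
print("filter",rect(c,[(174,195.4),(199.8,185),(212.2,215.6),(185.6,225.6)],.042))
print("ext",rect(c,[(252.8,137.7),(350.4,113.6),(370.8,192.4),(272,216.9)],.125))
f=lambda u,v:(155+u/5,170+v/5)
for p in ((137,195),(230,158)): print(onz(c,f(*p),.068))
st=r.read_state(); print(st["time"],st["ee_pos"],np.round(st["joint_positions"],2)); print(delta((.5,-.15,.42),111,st)); print(delta((.5,.1,.40),111,st));print(delta((.37,.28,.25),111,st))
E
```

```text
filter (array([0.3713, 0.2775, 0.042 ]), [(np.float64(0.0868), np.float64(-68.7)), (np.float64(0.1016), np.float64(-158.2))])
ext (array([ 0.4861, -0.0788,  0.125 ]), [(np.float64(0.2975), np.float64(-76.1)), (np.float64(0.239), np.float64(-166.6))])
[0.35942789 0.30592868 0.068     ]
[0.38177797 0.24972591 0.068     ]
2.0 [ 0.26263241 -0.56703763  0.42348843] [ 1.23  0.33 -0.24  1.05  0.08  1.77  1.38]
(array([0.3033, 0.3718, 0.0034]), 'yaw 111.1 az 0.003', 'tilt -1.0000')
(array([0.5365, 0.462 , 0.0234]), 'yaw 111.1 az 0.003', 'tilt -1.0000')
(array([0.7513, 0.4057, 0.1733]), 'yaw 111.1 az 0.003', 'tilt -1.0000')
```

drive_tool(
  moves=[
    [[0.03,0.037,0,0,0,0,1],[0.03,0.037,0,0,0,0,1],[0.03,0.037,0,0,0,0,1],[0.03,0.037,0,0,0,0,1],[0.03,0.037,0,0,0,0,1],[0.03,0.037,0,0,0,0,1],[0.03,0.037,0,0,0,0,1],[0.03,0.037,0,0,0,0,1],[0.03,0.037,0,0,0,0,1],[0.03,0.037,0,0,0,0,1]],
  ],
)

```text
time: 3.0
ee_pos: [0.5026, -0.1535, 0.4229]
eef_rot: [0.568, 0.823, -0.0, 0.0]
ft_force: [0.5, -1.8, -0.3]
width: 0.087
grip_force: 0.0
```

drive_tool(
  moves=[
    [[0.04,0.01,0,0,0,0,1],[0.04,0.01,0,0,0,0,1],[0.04,0.01,0,0,0,0,1],[0.04,0.01,0,0,0,0,1],[0.045,0,0.01,0,0,0,1],[0.045,0,0.02,0,0,0,1],[0.045,0,0.02,0,0,0,1],[0.045,0,0.02,0,0,0,1],[0.045,0,0.02,0,0,0,1],[0.045,0,0.02,0,0,0,1]],
  ],
)

```text
time: 4.0
ee_pos: [0.3858, 0.2624, 0.3121]
eef_rot: [0.568, 0.823, 0.0, 0.001]
ft_force: [1.5, 0.3, -0.2]
width: 0.0873
grip_force: 0.0
```

Run:
```python
from h import *
st=r.read_state(); im=r.camera("wrist"); save(im,"w1.png"); c=cam("wrist",st)
print(delta((.3713,.2775,.15),111.5,st),st["time"],st["ee_pos"])
for q,z in (("filter_center",.021),("filter_bar",.064)):
    for d in r.place_of("wrist",q)[:3]: print(q,np.round(d["at"]),d["conf"],onz(c,d["at"],z).round(4))
```

```text
(array([ 0.0195, -0.0084,  0.1621]), 'yaw 110.8 az -0.013', 'tilt -1.0000') 4.0 [0.38579603 0.26236831 0.3120844 ]
filter_center [253. 146.] 0.89 [0.3736 0.2804 0.021 ]
filter_center [253.   7.] 0.68 [0.3108 0.4489 0.021 ]
filter_center [334. 230.] 0.62 [0.5381 0.2025 0.021 ]
filter_bar [343. 245.] 0.88 [0.5433 0.1982 0.064 ]
filter_bar [255. 150.] 0.78 [0.3769 0.2801 0.064 ]
filter_bar [135.  64.] 0.64 [0.2017 0.3277 0.064 ]
```

View pics/w1.png

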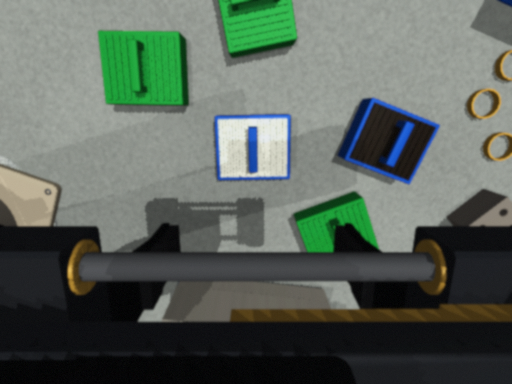

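Run:
```python
from h import *
im=cv2.imread("pics/w1.png").astype(int); c=cam("wrist")
m=((im[:,:,0]-im[:,:,2]>50)|(im.min(2)>170)).astype(np.uint8)
m[:, :170]=0; m[:,340:]=0; m[240:]=0;m[:70]=0
m=cv2.morphologyEx(m,cv2.MORPH_CLOSE,np.ones((5,5)))
n,l,s,ce=cv2.connectedComponentsWithStats(m); k=l[146,253]; print(s[k])
b=cv2.boxPoints(cv2.minAreaRect(np.argwhere(l==k)[:,::-1].astype(np.float32))); print(b.round(1).tolist()); print(rect(c,b,.042))
```

```text
[ 214  114   77   67 4895]
[[213.89999389648438, 114.69999694824219], [290.0, 113.4000015258789], [291.0, 178.89999389648438], [214.89999389648438, 180.10000610351562]]
(array([0.3715, 0.2808, 0.042 ]), [(np.float64(0.1057), np.float64(22.1)), (np.float64(0.0904), np.float64(-68.2))])
```

The wrist view shows the clean filter centred at (253,147) with its bar upright. The sooty one is at (390,140) and the green ones are clear of it. I'll descend onto the bar.

drive_tool(
  moves=[
    [[0.011,-0.004,0.02,0,0,-0.017,1],[0.01,-0.0035,0.03,0,0,0,1],[0,0,0.03,0,0,0,1],[0,0,0.03,0,0,0,1],[0,0,0.03,0,0,0,0.6],[0,0,0.03,0,0,0,0.6],[0,0,0.03,0,0,0,0.6],[0,0,0.03,0,0,0,0.6],[0,0,0.02,0,0,0,0.6],[0,0,0.013,0,0,0,0.6]],
  ],
)

```text
time: 5.15
ee_pos: [0.3725, 0.2765, 0.0482]
eef_rot: [0.562, 0.827, -0.001, -0.0]
ft_force: [-1.3, -0.2, -0.1]
width: 0.0538
grip_force: 0.0
```

drive_tool(
  moves=[
    [[0,0,0.001,0,0,0,0.6],[0,0,0,0,0,0,0],[0,0,0,0,0,0,0],[0,0,0,0,0,0,0],[0,0,0,0,0,0,0],[0,0,0,0,0,0,0],[0,0,0,0,0,0,0]],
  ],
  squeeze=30,
)

```text
time: 5.85
ee_pos: [0.3725, 0.2778, 0.0488]
eef_rot: [0.561, 0.828, 0.0, 0.0]
ft_force: [2.0, -0.1, 0.4]
width: 0.0122
grip_force: 0.6
```

drive_tool(
  moves=[
    [[0,0,0,0,0,0,0],[0,0,0,0,0,0,0],[0,0,-0.01,0,0,0,0],[0,0,-0.02,0,0,0,0],[0,0,-0.03,0,0,0,0],[0,0,-0.03,0,0,0.03,0],[0,0,-0.04,0,0,0.04,0],[0,0,-0.04,0,0,0.04,0],[0,0,-0.04,0,0,0.03,0],[0,0,-0.03,0,0,0,0]],
  ],
  squeeze=40,
)

```text
time: 6.85
ee_pos: [0.3716, 0.2782, 0.2911]
eef_rot: [0.617, 0.787, 0.0, 0.001]
ft_force: [-0.2, 0.1, -3.0]
width: 0.0118
grip_force: 40.0
```

Run:
```python
from h import *
st=r.read_state(); print(st["width"],st["grip_force"],st["ft_force"],st["ee_pos"],delta((.52,-.23,.43),103.6,st))
```

```text
0.011770338044923546 39.99989032745361 [-0.19874976  0.12394155 -3.03623312] [0.37156206 0.27822227 0.29112473] (array([-0.529 ,  0.0235, -0.1387]), 'yaw 103.8 az 0.003', 'tilt -1.0000')
```

drive_tool(
  moves=[
    [[-0.025,0.005,-0.014,0,0,0,0],[-0.035,0.005,-0.014,0,0,0,0],[-0.04,0.005,-0.014,0,0,0,0],[-0.04,0.005,-0.014,0,0,0,0],[-0.04,0.004,-0.014,0,0,0,0],[-0.04,0,-0.014,0,0,0,0],[-0.04,0,-0.014,0,0,0,0],[-0.04,0,-0.014,0,0,0,0],[-0.04,0,-0.014,0,0,0,0],[-0.04,0,-0.013,0,0,0,0]],
  ],
)

```text
time: 7.85
ee_pos: [0.4854, -0.0866, 0.4284]
eef_rot: [0.617, 0.787, 0.0, -0.0]
ft_force: [0.1, 0.8, -2.5]
width: 0.0115
grip_force: 40.0
```

drive_tool(
  moves=[
    [[-0.04,0,0,0,0,0,0],[-0.04,0,0,0,0,0,0],[-0.04,0,0,0,0,0,0],[-0.03,0,0,0,0,0,0],[0,0,0,0,0,0,0],[0,0,0,0,0,0,0]],
  ],
)

```text
time: 8.45
ee_pos: [0.5212, -0.2311, 0.4272]
eef_rot: [0.617, 0.787, 0.0, -0.001]
ft_force: [-0.1, 1.9, -2.2]
width: 0.0114
grip_force: 40.0
```

Run:
```python
from h import *
st=r.read_state(); im=r.camera("wrist"); save(im,"w2.png"); c=cam("wrist",st); print(c[0].tolist())
print(st["time"],st["ee_pos"],st["width"])
for q,z in (("bay_floor",.045),("extractor",0),("socket",.113)):
    for d in r.place_of("wrist",q)[:2]: print(q,np.round(d["at"]),d["conf"],onz(c,d["at"],z).round(4))
```

```text
[[309.6417777415074, 0.0, 256.57862064810007], [0.0, 309.6417777415074, 194.3302463233514], [0.0, 0.0, 1.0]]
8.45 [ 0.52123578 -0.23108453  0.42720063] 0.011399145752829212
bay_floor [260.  94.] 0.63 [ 0.5031 -0.1337  0.045 ]
extractor [262.  62.] 0.6 [ 0.4931 -0.0777  0.    ]
socket [264.  34.] 0.67 [ 0.49  -0.058  0.113]
```

View pics/w2.png

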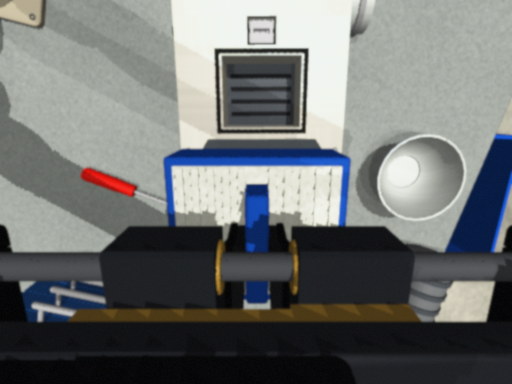

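The wrist view shows the bay as a framed opening at about (217..307, 48..132) with the socket at (262,30). The held filter's far edge is at row 150–165, square to the tool. I'll measure the bay rim and the filter edges.

Run:
```python
from h import *
im=cv2.imread("pics/w2.png"); st=r.read_state(); c=cam("wrist",st)
T=np.array(r.camera_info("wrist")["T_tool_cam"]); print(T.round(3).tolist())
g=cv2.cvtColor(im,cv2.COLOR_BGR2GRAY)
print("row90",g[90,210:232].tolist(),g[90,292:314].tolist()); print("col262",g[44:62,275].tolist(),g[120:140,275].tolist())
print("edge150", [(y,int(np.argmax(np.abs(np.diff(g[y,160:200].astype(int)))))+160, int(np.argmax(np.abs(np.diff(g[y,335:365].astype(int)))))+335) for y in (10,60,110,140)])
print("filt col220",[tuple(int(v) for v in im[y,220]) for y in range(140,172,2)])
print("filt row200",[tuple(int(v) for v in im[200,x]) for x in list(range(162,176,2))+list(range(338,354,2))])
Mt=np.linalg.inv(T); ct=(c[0],Mt[:3,:3],Mt[:3,3])
for z in (.007,.049):
  for p in ((220,148),(220,150),(220,165),(166,200),(348,200)): print(z,p,onz(ct,p,z).round(4))
```

```text
[[-0.001, -0.966, -0.26, 0.07], [1.0, -0.0, -0.001, 0.001], [0.001, -0.26, 0.966, -0.162], [0.0, 0.0, 0.0, 1.0]]
row90 [229, 228, 229, 227, 218, 175, 105, 45, 45, 113, 185, 201, 163, 113, 94, 90, 88, 86, 84, 82, 73, 60] [52, 57, 64, 74, 76, 77, 81, 101, 166, 221, 217, 149, 65, 45, 101, 185, 232, 242, 243, 243, 243, 243]
col262 [195, 233, 238, 219, 143, 61, 33, 60, 129, 194, 207, 162, 100, 81, 76, 76, 74, 75] [79, 78, 77, 79, 84, 101, 133, 165, 164, 110, 49, 34, 73, 141, 195, 213, 215, 209, 182, 127]
edge150 [(10, 171, 357), (60, 174, 347), (110, 177, 344), (140, 179, 342)]
filt col220 [(90, 89, 86), (80, 75, 72), (78, 75, 71), (79, 75, 71), (86, 60, 49), (93, 39, 13), (94, 36, 10), (95, 36, 8), (106, 42, 12), (162, 66, 18), (183, 76, 22), (184, 77, 22), (185, 89, 47), (197, 183, 173), (215, 228, 227), (217, 230, 229)]
filt row200 [(147, 149, 149), (138, 139, 137), (129, 96, 83), (166, 69, 23), (182, 74, 20), (183, 87, 46), (210, 205, 200), (232, 239, 237), (215, 164, 144), (205, 92, 33), (202, 89, 29), (176, 91, 55), (160, 156, 149), (167, 174, 169), (164, 171, 166)]
0.007 (220, 148) [ 0.0509 -0.0195  0.007 ]
0.007 (220, 150) [ 0.0498 -0.0195  0.007 ]
0.007 (220, 165) [ 0.0416 -0.0198  0.007 ]
0.007 (166, 200) [ 0.0215 -0.0511  0.007 ]
0.007 (348, 200) [0.0215 0.0524 0.007 ]
0.049 (220, 148) [ 0.0461 -0.0245  0.049 ]
0.049 (220, 150) [ 0.0447 -0.0245  0.049 ]
0.049 (220, 165) [ 0.0344 -0.0248  0.049 ]
0.049 (166, 200) [ 0.0093 -0.064   0.049 ]
0.049 (348, 200) [0.0093 0.0653 0.049 ]
```

Run:
```python
from h import *
im=cv2.imread("pics/w2.png"); st=r.read_state(); c=cam("wrist",st)
P=[onz(c,p,.125) for p in ((222.4,90),(299.6,90),(275,55.5),(275,125.8))]
print(np.linalg.norm(P[1]-P[0]),np.linalg.norm(P[3]-P[2]))
M=R.from_quat(st["eef_rot"]).as_matrix(); Q=[M.T@(p-st["ee_pos"]) for p in P]
ctr=[(Q[2][0]+Q[3][0])/2,(Q[0][1]+Q[1][1])/2]; print("bay ctr in tool",np.round(ctr,4), "world",(st["ee_pos"]+M@[ctr[0],ctr[1],0]).round(4))
ang=lambda a,b:np.degrees(np.arctan2(*(lambda d:(d[1],d[0]))(onz(c,b,.125)-onz(c,a,.125))))
g=cv2.cvtColor(im,cv2.COLOR_BGR2GRAY).astype(int)
for x0,x1,ys in ((160,200,range(60,140,4)),(335,365,range(50,140,4))):
    pts=np.array([(np.argmax(np.abs(np.diff(g[y,x0:x1])))+x0+.5,y) for y in ys],float)
    W=np.array([onz(c,p,.125)[:2] for p in pts]); vx,vy,_,_=cv2.fitLine(W.astype(np.float32),cv2.DIST_HUBER,0,1e-4,1e-4).ravel(); print("edge ang",np.degrees(np.arctan2(vy,vx)),pts[::6].tolist())
# black ring top and bottom rows
for a,b in ((46,60),(122,136)):
    pts=np.array([(x,a+np.argmin(g[a:b,x])) for x in range(226,298,3)],float)
    W=np.array([onz(c,p,.125)[:2] for p in pts]); vx,vy,_,_=cv2.fitLine(W.astype(np.float32),cv2.DIST_HUBER,0,1e-4,1e-4).ravel(); print("ring ang",np.degrees(np.arctan2(vy,vx)))
```

```text
0.11016531310955635 0.09543332178579043
bay ctr in tool [0.097  0.0065] world [ 0.5045 -0.1342  0.4281]
edge ang -75.9244 [[174.5, 60.0], [176.5, 84.0], [177.5, 108.0], [179.5, 132.0]]
edge ang -76.09327 [[348.5, 50.0], [346.5, 74.0], [345.5, 98.0], [343.5, 122.0]]
ring ang 13.831677
ring ang 13.837439
```

drive_tool(
  moves=[
    [[0.03,0.003,0,0,0,-0.002,0],[0.036,0.003,0.01,0,0,0,0],[0.03,0,0.02,0,0,0,0],[0,0,0.04,0,0,0,0],[0,0,0.04,0,0,0,0],[0,0,0.04,0,0,0,0],[0,0,0.04,0,0,0,0],[0,0,0.03,0,0,0,0],[0,0,0.02,0,0,0,0],[0,0,0,0,0,0,0]],
  ],
)

```text
time: 9.65
ee_pos: [0.5026, -0.1357, 0.1853]
eef_rot: [0.616, 0.788, -0.001, -0.002]
ft_force: [0.1, 0.1, -2.4]
width: 0.0116
grip_force: 40.0
```

Run:
```python
from h import *
st=r.read_state(); im=r.camera("wrist"); save(im,"w3.png")
print(st["ee_pos"],st["ft_force"],delta((.5045,-.1342,.19),103.9,st))
```

```text
[ 0.50262425 -0.1357336   0.18530849] [ 0.13781909  0.1461916  -2.41279129] (array([ 0.001 ,  0.0022, -0.0047]), 'yaw 103.9 az 0.001', 'tilt -1.0000')
```

View pics/w3.png

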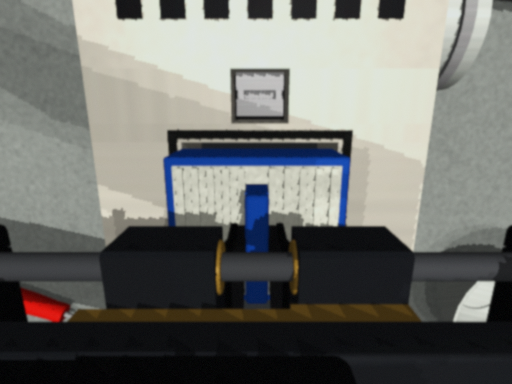

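The filter's underside is just above the bay. The bay's black ring is at cols 168..351 with its far edge at row 133, and the filter is at cols 166..348. I'll check the offset numerically.

Run:
```python
from h import *
T=np.linalg.inv(np.array(r.camera_info("wrist")["T_tool_cam"])); K=cam("wrist")[0]; ct=(K,T[:3,:3],T[:3,3])
for n,h,rows in (("pics/w2.png",.4272-.125,90),("pics/w3.png",.1853-.125,145)):
    g=cv2.cvtColor(cv2.imread(n),cv2.COLOR_BGR2GRAY).astype(int)
    if "w2" in n: xs=[210+g[90,210:225].argmin(),298+g[90,298:314].argmin()]; ys=[46+g[46:60,275].argmin(),122+g[122:136,275].argmin()]
    else:
        print(g[145,160:182].tolist(),g[145,338:358].tolist(),g[124:150,200].tolist())
        xs=[160+g[145,160:175].argmin(),345+g[145,345:358].argmin()]; ys=[126+g[126:140,200].argmin()]
    L,Rr=onz(ct,(xs[0],rows),h),onz(ct,(xs[1],rows),h); Y=[onz(ct,(256,y),h)[0].round(4) for y in ys]
    print(n,xs,ys,"y",L[1].round(4),Rr[1].round(4),"ctr",(L[1]+Rr[1])/2,"x",Y)
```

```text
pics/w2.png [np.int64(217), np.int64(305)] [np.int64(50), np.int64(131)] y -0.0562 0.0691 ctr 0.00646188843854633 x [np.float64(0.1516), np.float64(0.0419)]
[179, 180, 179, 178, 180, 180, 175, 154, 99, 42, 18, 16, 16, 18, 14, 28, 74, 133, 167, 176, 166, 135] [153, 185, 195, 177, 124, 62, 29, 20, 19, 18, 17, 21, 45, 108, 171, 196, 200, 201, 202, 202] [181, 180, 179, 179, 174, 148, 92, 40, 20, 16, 18, 18, 19, 29, 62, 102, 136, 145, 118, 79, 60, 55, 54, 52, 47, 37]
pics/w3.png [np.int64(174), np.int64(348)] [np.int64(133)] y -0.0586 0.0656 ctr 0.003512405131161765 x [np.float64(0.0553)]
```

drive_tool(
  moves=[
    [[0,0.002,0,0,0,0,0],[0,0,0.005,0,0,0,0],[0,0,0.006,0,0,0,0],[0,0,0.006,0,0,0,0],[0,0,0.006,0,0,0,0]],
  ],
)

```text
time: 10.2
ee_pos: [0.5062, -0.1363, 0.164]
eef_rot: [0.617, 0.787, -0.0, -0.0]
ft_force: [0.2, -0.5, -3.1]
width: 0.0114
grip_force: 40.0
```

drive_tool(
  moves=[
    [[0,-0.001,0.006,0,0,0,0],[0,0,0.008,0,0,0,0],[0,0,0.008,0,0,0,0],[0,0,0.008,0,0,0,0],[0,0,0.008,0,0,0,0]],
  ],
)

```text
time: 10.7
ee_pos: [0.5053, -0.1365, 0.1258]
eef_rot: [0.617, 0.787, -0.0, -0.0]
ft_force: [0.4, 0.7, -2.0]
width: 0.0115
grip_force: 40.0
```

drive_tool(
  moves=[
    [[0,0,0.007,0,0,0,0],[0,0,0.007,0,0,0,0],[0,0,0.005,0,0,0,0],[0,0,0.005,0,0,0,0],[0,0,0.003,0,0,0,0],[0,0,0,0,0,0,0]],
  ],
)

```text
time: 11.3
ee_pos: [0.5052, -0.1364, 0.0992]
eef_rot: [0.617, 0.787, -0.0, -0.0]
ft_force: [-0.3, -0.5, -2.6]
width: 0.0111
grip_force: 40.0
```

drive_tool(
  moves=[
    [[0,0,0.002,0,0,0,0],[0,0,0.002,0,0,0,0],[0,0,0.002,0,0,0,0],[0,0,0,0,0,0,0]],
  ],
)

```text
time: 11.7
ee_pos: [0.5055, -0.1365, 0.0938]
eef_rot: [0.617, 0.787, -0.0, 0.0]
ft_force: [-0.9, 0.0, 1.1]
width: 0.0111
grip_force: 40.0
```

drive_tool(
  moves=[
    [[0,0,0,0,0,0,0.4],[0,0,0,0,0,0,0.4],[0,0,0,0,0,0,0.4],[0,0,0,0,0,0,0.4],[0,0,-0.01,0,0,0,0.4],[0,0,-0.03,0,0,0,0.4],[0,0,-0.05,0,0,0,0.4],[0,0,-0.05,0,0,0,0.4],[0,0,-0.05,0,0,0,0.2],[0,0,-0.05,0,0,0,0]],
  ],
)

```text
time: 12.7
ee_pos: [0.5049, -0.1361, 0.3367]
eef_rot: [0.616, 0.787, 0.0, 0.001]
ft_force: [1.2, -0.8, 0.2]
width: 0.0254
grip_force: 0.0
```

drive_tool(
  moves=[
    [[0,0,-0.05,0,0,0,0],[-0.03,0,-0.04,0,0,0,0],[-0.045,0,0,0,0,0,0],[-0.045,0,0,0,0,0,0],[-0.03,0,0,0,0,0,0],[0,0,0,0,0,0,0],[0,0,0,0,0,0,0]],
  ],
)

```text
time: 13.4
ee_pos: [0.5412, -0.2822, 0.4237]
eef_rot: [0.617, 0.787, 0.0, -0.0]
ft_force: [0.1, 1.6, 0.5]
width: 0.0003
grip_force: 0.0
```

Run:
```python
from h import *
st=r.read_state(); im=r.camera("wrist"); save(im,"w4.png"); c=cam("wrist",st)
print(st["time"],st["ee_pos"],st["ft_force"],st["width"])
for q,z in (("filter_center",.066),("filter_bar",.109),("bay_floor",.045),("cover_edge",.295),("stud",.27),("wing_grip",.27)):
    for d in r.place_of("wrist",q)[:2]: print(q,np.round(d["at"]),d["conf"],onz(c,d["at"],z).round(4))
```

```text
13.4 [ 0.54122933 -0.28216409  0.42369971] [0.08619237 1.55850194 0.45583873] 0.00028839299497354035
filter_center [258.  57.] 0.68 [ 0.5065 -0.1341  0.066 ]
filter_center [257.  54.] 0.56 [ 0.5054 -0.1305  0.066 ]
filter_bar [256.  53.] 0.81 [ 0.5044 -0.1371  0.109 ]
filter_bar [258. 131.] 0.16 [ 0.5335 -0.2414  0.109 ]
cover_edge [257. 132.] 0.96 [ 0.5293 -0.2322  0.295 ]
stud [254. 128.] 0.83 [ 0.5256 -0.2298  0.27  ]
stud [257.  54.] 0.39 [ 0.5127 -0.1629  0.27  ]
wing_grip [258. 166.] 0.56 [ 0.539  -0.2669  0.27  ]
```

View pics/w4.png

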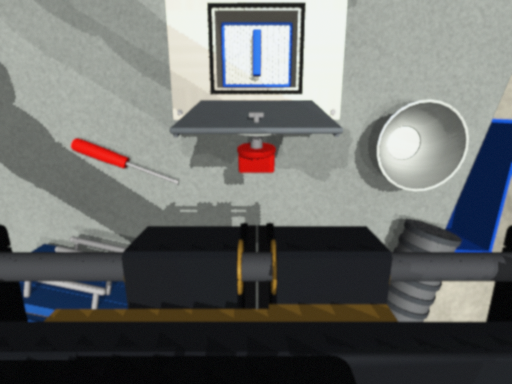

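The filter sits flat in the bay, with its bar at (256,53). The cover edge is at row 132 (cols 171–341) and the red knob at (257,157), which gives a cover angle of about 1.78 rad. Next I go down behind the cover, 55 mm beside the stud.

drive_tool(
  moves=[
    [[0,-0.03,0,0,0,0,0],[0,-0.025,0,0,0,0,0],[0,0,0.03,0,0,0,0],[0,0,0.04,0,0,0,0],[0,0,0.04,0,0,0,0],[0,0,0.03,0,0,0,0],[0,0,0.02,0,0,0,0],[0.01,0,0,0,0,0,0],[0.01,0,0,0,0,0,0],[0.01,0,0,0,0,0,0]],
  ],
)

```text
time: 14.75
ee_pos: [0.4813, -0.2649, 0.2654]
eef_rot: [0.616, 0.788, 0.0, 0.001]
ft_force: [0.0, -0.1, -0.1]
width: 0.0002
grip_force: 0.0
```

```bash
cat >> h.py <<'E'
E0=np.array([.4906,-.078,0]); YE=np.radians(13.9)
def ext(st=None):
    st=st or r.read_state(); d=R.from_euler('z',-YE).apply(np.array(st["ee_pos"])-E0); return (d*1000).round(1)
E
python3 - <<'E'
from h import *
st=r.read_state(); print(ext(st),st["ft_force"])
E
```

```text
[ -54.  -179.2  265.4] [ 0.00357688 -0.13399775 -0.09196911]
```

drive_tool(
  moves=[
    [[0.008,0,0,0,0,0,0],[0.01,0,0,0,0,0,0],[0.01,0,0,0,0,0,0],[0.012,0,0,0,0,0,0],[0.012,0,0,0,0,0,0],[0.012,0,0,0,0,0,0]],
  ],
)

```text
time: 15.35
ee_pos: [0.4649, -0.203, 0.2633]
eef_rot: [0.617, 0.787, -0.0, -0.0]
ft_force: [0.4, -3.2, -1.9]
width: 0.0
grip_force: 1.2
```

drive_tool(
  moves=[
    [[0.01,0,0.003,0,0,0,0],[0.01,0,0.003,0,0,0,0],[0.01,0,0.003,0,0,0,0],[0.01,0,0.003,0,0,0,0]],
  ],
)

```text
time: 15.75
ee_pos: [0.4554, -0.1643, 0.251]
eef_rot: [0.617, 0.787, -0.0, -0.0]
ft_force: [0.8, -2.1, -0.2]
width: 0.0004
grip_force: 0.8
```

Run:
```python
from h import *
st=r.read_state(); print(ext(st),st["ft_force"])
```

```text
[-54.9 -75.4 251. ] [ 0.77140986 -2.07604286 -0.15208653]
```

drive_tool(
  moves=[
    [[0.009,0,0.005,0,0,0,0],[0.009,0,0.005,0,0,0,0],[0.009,0,0.005,0,0,0,0],[0.008,0,0.005,0,0,0,0],[0.007,0,0.008,0,0,0,0],[0.007,0,0.008,0,0,0,0],[0.007,0,0.008,0,0,0,0],[0.006,0,0.008,0,0,0,0]],
  ],
)

```text
time: 16.55
ee_pos: [0.4407, -0.1044, 0.1987]
eef_rot: [0.617, 0.787, -0.0, -0.0]
ft_force: [0.1, -0.5, -0.6]
width: 0.0005
grip_force: 0.1
```

drive_tool(
  moves=[
    [[0.005,0,0.01,0,0,0,0],[0.005,0,0.01,0,0,0,0],[0.004,0,0.01,0,0,0,0],[0.002,0,0.009,0,0,0,0],[0.002,0,0.009,0,0,0,0],[0.002,0,0.006,0,0,0,0]],
  ],
)

```text
time: 17.15
ee_pos: [0.4359, -0.0855, 0.1446]
eef_rot: [0.617, 0.787, -0.0, -0.0]
ft_force: [-0.0, -0.1, 0.2]
width: 0.0002
grip_force: 0.0
```

Run:
```python
from h import *
st=r.read_state(); print(ext(st),st["ft_force"])
```

```text
[-54.9   5.8 144.6] [-0.02387595 -0.06895595  0.174087  ]
```

drive_tool(
  moves=[
    [[0,0,0.003,0,0,0,0],[0,0,0.003,0,0,0,0],[0,0,0.003,0,0,0,0],[0,0,0.002,0,0,0,0],[0,0,0.001,0,0,0,0],[0,0,0,0,0,0,0]],
  ],
)

```text
time: 17.75
ee_pos: [0.4362, -0.0856, 0.1336]
eef_rot: [0.617, 0.787, 0.0, 0.0]
ft_force: [-0.3, 0.5, 0.3]
width: 0.0004
grip_force: 0.0
```

Run:
```python
from h import *
st=r.read_state(); print(st["ft_force"],ext(st))
for n in ("scene","top"):
    im=r.camera(n); save(im,n+"5.png")
    for q in ("cover_edge","stud","wing_grip"): print(n,q,[(np.round(d["at"],1).tolist(),round(d["conf"],2)) for d in r.place_of(n,q)[:2]])
b=cv2.imread("pics/scene5.png")[190:350,160:360]; cv2.imwrite("pics/crop5.png",cv2.resize(b,(750,600),interpolation=cv2.INTER_CUBIC))
```

```text
[-0.32670545  0.47339874  0.27617589] [-54.6   5.7 133.6]
scene cover_edge [([262.9, 243.4], 0.6)]
scene stud [([259.2, 248.4], 0.4)]
scene wing_grip [([259.0, 242.2], 0.49)]
top cover_edge [([295.0, 168.4], 0.76)]
top stud [([305.2, 164.4], 0.56)]
top wing_grip [([307.3, 163.6], 0.56), ([306.8, 166.0], 0.56)]
```

View pics/crop5.png

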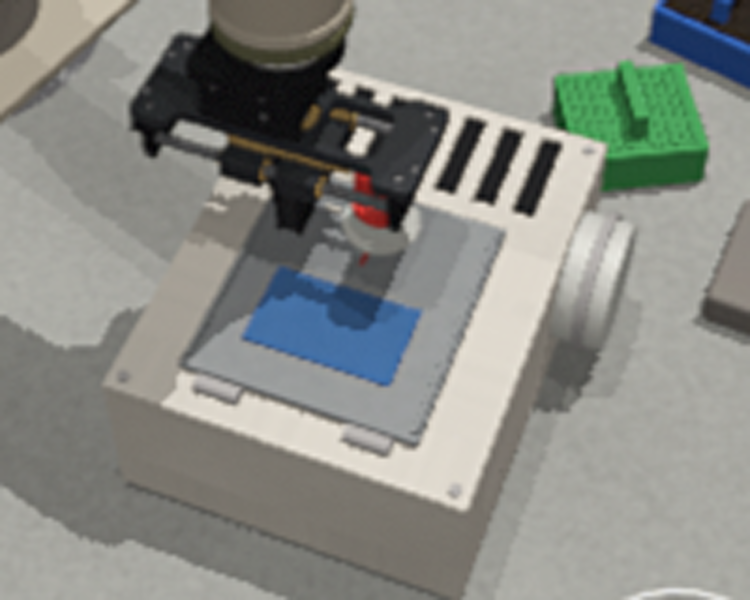

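The crop shows the cover down flat, blue label at (330,325), and the red knob with its pale skirt at (375,215). I'll press on until contact shows in the force.

drive_tool(
  moves=[
    [[0,0,0.001,0,0,0,0],[0,0,0.001,0,0,0,0],[0,0,0,0,0,0,0]],
  ],
)

```text
time: 18.45
ee_pos: [0.4363, -0.0856, 0.1332]
eef_rot: [0.617, 0.787, -0.0, 0.0]
ft_force: [-10.5, 1.8, 22.9]
width: 0.0004
grip_force: 11.6
```

drive_tool(
  moves=[
    [[0,0,0.001,0,0,0,0],[0,0,0,0,0,0,0]],
  ],
)

```text
time: 18.65
ee_pos: [0.4364, -0.0856, 0.1331]
eef_rot: [0.617, 0.787, -0.001, 0.0]
ft_force: [-15.4, 2.1, 34.4]
width: 0.0008
grip_force: 17.6
```

drive_tool(
  moves=[
    [[0,0,-0.01,0,0,0,0],[0,0,-0.03,0,0,0,0],[0,0,-0.04,0,0,0,0.2],[0,0.02,-0.04,0,0,0,0.3],[-0.03,0.035,-0.04,0,0,0,0.4],[-0.03,0,-0.02,0,0,0,0.4],[0,0,0,0,0,0,0.4],[0,0,0,0,0,0,0.4]],
  ],
)

```text
time: 19.45
ee_pos: [0.4965, -0.1272, 0.3031]
eef_rot: [0.617, 0.787, 0.0, -0.0]
ft_force: [-0.1, 1.3, -0.1]
width: 0.0332
grip_force: 0.0
```

Run:
```python
from h import *
st=r.read_state(); im=r.camera("wrist"); save(im,"w6.png"); c=cam("wrist",st)
print(st["time"],ext(st),st["ft_force"],st["width"])
Ri=R.from_euler('z',-YE)
for q,z in (("stud",.133),("wing_grip",.1695),("cover_edge",.13),("socket",.113)):
    for d in r.place_of("wrist",q)[:2]: print(q,np.round(d["at"]),d["conf"],(Ri.apply(onz(c,d["at"],z)-E0)*1e3).round(1))
b=im[:,:,::-1].astype(int)
m=((b[:,:,2]-b[:,:,1]>70)&(b[:,:,2]-b[:,:,0]>70)).astype(np.uint8); m[230:]=0
n,l,s,ce=cv2.connectedComponentsWithStats(m)
for k in range(1,n):
    if s[k,4]>60:
        mr=cv2.minAreaRect(np.argwhere(l==k)[:,::-1].astype(np.float32)); B=cv2.boxPoints(mr)
        print(s[k],(Ri.apply(np.array([onz(c,p,.1805) for p in B])-E0)*1e3).round(1).tolist())
```

```text
19.45 [ -6.1 -49.2 303.1] [-0.12191796  1.29806147 -0.14353835] 0.03319927781524957
stud [260. 106.] 0.72 [ -2.1  26.  133. ]
wing_grip [263. 113.] 0.87 [  0.7  19.3 169.5]
cover_edge [265.  84.] 0.94 [  3.1  47.9 130. ]
[ 243   88   41   42 1301] [[-17.4, 40.7, 180.5], [17.5, 40.6, 180.5], [18.2, 5.5, 180.5], [-17.9, 5.6, 180.5]]
```

View pics/w6.png

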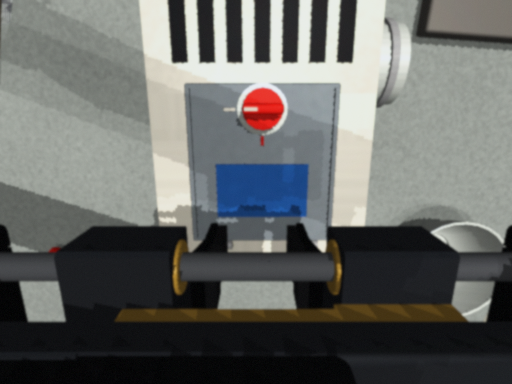

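The cover lies flat. The red knob's disc is centred at about (263,109) with a pale skirt rim, and the blue label is below it. I'll get the knob axis and bar direction numerically.

Run:
```python
from h import *
st=r.read_state(); c=cam("wrist",st); im=cv2.imread("pics/w6.png"); Ri=R.from_euler('z',-YE)
f=lambda p,z:(Ri.apply(onz(c,p,z)-E0)*1e3).round(1).tolist()
print("disc",f((263.5,109),.1585), "outer ring px: ")
for y in (94,98,102,105,108,111,114,117,120,124): print(y,[int(im[y,x,2]) for x in range(234,292,3)])
print("col",[int(im[y,263,2]) for y in range(82,136,2)])
print("cover x edges at row130",[int(im[130,x].mean()) for x in range(180,200)],[int(im[130,x].mean()) for x in range(325,345)])
for y,x in ((130,190),(130,335),(84,262)): print(f((x,y),.133))
```

```text
disc [0.5, 24.1, 158.5] outer ring px: 
94 [122, 123, 149, 227, 223, 230, 234, 235, 234, 234, 234, 234, 234, 232, 231, 231, 222, 153, 147, 148]
98 [122, 129, 222, 219, 222, 233, 233, 234, 234, 234, 233, 234, 234, 234, 234, 229, 231, 205, 148, 148]
102 [121, 161, 225, 195, 217, 210, 220, 217, 216, 223, 225, 225, 226, 227, 227, 226, 215, 226, 152, 148]
105 [123, 189, 220, 181, 217, 218, 221, 218, 221, 222, 223, 225, 229, 231, 232, 231, 216, 228, 161, 145]
108 [178, 194, 204, 178, 223, 224, 225, 223, 229, 231, 231, 232, 232, 231, 232, 232, 223, 223, 162, 146]
111 [142, 176, 176, 160, 205, 201, 208, 208, 209, 212, 212, 213, 214, 216, 216, 217, 201, 224, 144, 128]
114 [109, 150, 139, 112, 138, 142, 141, 141, 140, 141, 142, 140, 139, 141, 142, 176, 192, 227, 136, 126]
117 [110, 111, 110, 103, 120, 129, 134, 140, 143, 143, 142, 143, 142, 142, 149, 196, 221, 207, 128, 124]
120 [109, 66, 98, 107, 140, 198, 187, 160, 184, 209, 185, 216, 211, 188, 224, 217, 227, 155, 128, 125]
124 [111, 81, 65, 102, 110, 173, 208, 211, 211, 213, 213, 228, 230, 228, 208, 222, 181, 126, 125, 125]
col [233, 233, 228, 229, 234, 234, 234, 234, 234, 234, 225, 209, 230, 232, 225, 190, 142, 142, 144, 186, 223, 213, 211, 201, 136, 116, 155]
cover x edges at row130 [185, 186, 186, 186, 185, 177, 149, 122, 113, 112, 103, 92, 100, 110, 111, 113, 110, 111, 112, 113] [136, 138, 137, 137, 136, 133, 118, 94, 95, 119, 130, 138, 163, 198, 214, 216, 216, 215, 216, 217]
[-76.2, 3.0, 133.0]
[76.3, 3.0, 133.0]
[-0.7, 48.7, 133.0]
```

drive_tool(
  moves=[
    [[0.025,0.0064,0,0,0,0,0.4],[0.025,0,0,0,0,0,0.4],[0.0232,0,0,0,0,0,0.4],[0,0,0,0,0,-0.1,0.4],[0,0,0,0,0,-0.15,0.4],[0,0,0,0,0,-0.15,0.4],[0,0,0,0,0,-0.15,0.4],[0,0,0,0,0,-0.15,0.4],[0,0,0,0,0,-0.15,0.4],[0,0,0,0,0,-0.15,0.4]],
  ],
)

```text
time: 20.7
ee_pos: [0.4848, -0.0538, 0.3031]
eef_rot: [0.16, 0.987, -0.0, -0.0]
ft_force: [-0.8, 0.4, -0.4]
width: 0.0349
grip_force: 0.0
```

drive_tool(
  moves=[
    [[0,0,0.02,0,0,-0.15,0.4],[0,0,0.02,0,0,-0.15,0.4],[0,0,0.02,0,0,-0.15,0.4],[0,0,0.02,0,0,-0.121,0.4],[0,0,0,0,0,0,0.4],[0,0,0,0,0,0,0.4]],
  ],
)

```text
time: 21.3
ee_pos: [0.485, -0.054, 0.2237]
eef_rot: [-0.119, 0.993, -0.0, -0.0]
ft_force: [0.4, -0.3, 1.1]
width: 0.0353
grip_force: 0.0
```

Run:
```python
from h import *
st=r.read_state(); w=E0+R.from_euler('z',YE).apply([.0003,.024,.160])
print(st["time"],ext(st),np.round(st["joint_positions"],2),delta(w,193.9,st),st["width"],st["ft_force"])
```

```text
21.3 [  0.3  24.6 223.7] [ 0.74  0.08 -0.75  1.78  0.06  1.31  1.79] (array([-0.    , -0.0006,  0.0637]), 'yaw -166.3 az -0.004', 'tilt -1.0000') 0.03525735933155846 [ 0.35773051 -0.3172263   1.11444867]
```

drive_tool(
  moves=[
    [[0,-0.0005,0.015,0,0,-0.004,0.4],[0,0,0.015,0,0,0,0.4],[0,0,0.015,0,0,0,0.4],[0,0,0.01,0,0,0,0.4],[0,0,0.007,0,0,0,0.4],[0,0,0,0,0,0,0.4]],
  ],
)

```text
time: 21.9
ee_pos: [0.4852, -0.0547, 0.1612]
eef_rot: [-0.122, 0.992, 0.0, -0.0]
ft_force: [0.8, 0.1, -0.8]
width: 0.0349
grip_force: 0.0
```

drive_tool(
  moves=[
    [[0,0,0,0,0,0,0],[0,0,0,0,0,0,0],[0,0,0,0,0,0,0],[0,0,0,0,0,0,0],[0,0,0,0,0,0,0]],
  ],
  squeeze=20,
)

```text
time: 22.4
ee_pos: [0.4854, -0.0547, 0.1616]
eef_rot: [-0.123, 0.992, -0.0, 0.0]
ft_force: [-0.7, 0.7, 1.6]
width: 0.0099
grip_force: 20.0
```

drive_tool(
  moves=[
    [[0,0,0.001,0,0,0,0],[0,0,0.001,0,0,0,0],[0,0,0.001,0,0,0,0],[0,0,0.001,0,0,0,0],[0,0,0,0,0,0,0]],
  ],
)

```text
time: 22.9
ee_pos: [0.4854, -0.0547, 0.1573]
eef_rot: [-0.123, 0.992, -0.0, 0.0]
ft_force: [-0.8, 0.1, 4.5]
width: 0.0095
grip_force: 20.0
```

drive_tool(
  moves=[
    [[0,0,0.001,0,0,0,0],[0,0,0.001,0,0,0,0],[0,0,0.001,0,0,0,0],[0,0,0.001,0,0,0,0],[0,0,0,0,0,0,0]],
  ],
)

```text
time: 23.4
ee_pos: [0.4854, -0.0548, 0.1533]
eef_rot: [-0.123, 0.992, -0.0, 0.0]
ft_force: [0.5, 0.9, 5.6]
width: 0.01
grip_force: 20.0
```

drive_tool(
  moves=[
    [[0,0,0.0008,0,0,0,0],[0,0,0,0,0,0,0]],
  ],
)

```text
time: 23.6
ee_pos: [0.4854, -0.0548, 0.1526]
eef_rot: [-0.123, 0.992, -0.0, 0.0]
ft_force: [0.7, 0.4, 5.3]
width: 0.0098
grip_force: 20.0
```

drive_tool(
  moves=[
    [[0,0,0.0008,0,0,0,0],[0,0,0,0,0,0,0]],
  ],
)

```text
time: 23.8
ee_pos: [0.4854, -0.0547, 0.1518]
eef_rot: [-0.123, 0.992, -0.0, 0.0]
ft_force: [0.1, 1.3, 5.8]
width: 0.0101
grip_force: 20.0
```

drive_tool(
  moves=[
    [[0,0,0.0008,0,0,0,0],[0,0,0,0,0,0,0]],
  ],
)

```text
time: 24.0
ee_pos: [0.4854, -0.0548, 0.151]
eef_rot: [-0.123, 0.992, -0.0, 0.0]
ft_force: [0.3, 0.7, 6.2]
width: 0.0099
grip_force: 20.0
```

drive_tool(
  moves=[
    [[0,0,0.0008,0,0,0,0],[0,0,0,0,0,0,0]],
  ],
)

```text
time: 24.2
ee_pos: [0.4854, -0.0548, 0.1503]
eef_rot: [-0.123, 0.992, -0.0, 0.0]
ft_force: [-0.3, 1.7, 6.3]
width: 0.0097
grip_force: 20.0
```

drive_tool(
  moves=[
    [[0,0,0.0008,0,0,0,0],[0,0,0,0,0,0,0]],
  ],
)

```text
time: 24.4
ee_pos: [0.4854, -0.0548, 0.1495]
eef_rot: [-0.123, 0.992, -0.0, 0.0]
ft_force: [-1.0, 0.8, 6.3]
width: 0.01
grip_force: 20.0
```

drive_tool(
  moves=[
    [[0,0,0.0008,0,0,0,0],[0,0,0,0,0,0,0]],
  ],
)

```text
time: 24.6
ee_pos: [0.4854, -0.0547, 0.1487]
eef_rot: [-0.123, 0.992, -0.0, 0.0]
ft_force: [-0.1, 0.6, 6.9]
width: 0.0098
grip_force: 20.0
```

drive_tool(
  moves=[
    [[0,0,0.0008,0,0,0,0],[0,0,0,0,0,0,0]],
  ],
)

```text
time: 24.8
ee_pos: [0.4854, -0.0547, 0.1481]
eef_rot: [-0.123, 0.992, -0.0, 0.0]
ft_force: [-1.2, 1.7, 7.9]
width: 0.0099
grip_force: 20.0
```

drive_tool(
  moves=[
    [[0,0,0.0006,0,0,0,0],[0,0,0,0,0,0,0]],
  ],
)

```text
time: 25.0
ee_pos: [0.4855, -0.0548, 0.148]
eef_rot: [-0.123, 0.992, -0.0, 0.0]
ft_force: [-3.7, 1.0, 13.5]
width: 0.01
grip_force: 20.0
```

Bottom felt: z stops at 0.148 and the force steps up about 6 N over the spring. I'll ease slightly and turn clockwise (+z of the tool).

drive_tool(
  moves=[
    [[0,0,-0.0003,0,0,0.05,0],[0,0,0,0,0,0.08,0],[0,0,0,0,0,0.1,0],[0,0,0,0,0,0.1,0],[0,0,0,0,0,0,0]],
  ],
)

```text
time: 25.5
ee_pos: [0.4855, -0.055, 0.148]
eef_rot: [0.044, 0.999, -0.0, 0.0]
ft_force: [-2.5, -0.5, 10.7]
width: 0.0099
grip_force: 20.0
```

drive_tool(
  moves=[
    [[0,0,0,0,0,0.12,0],[0,0,0,0,0,0.12,0],[0,0,0,0,0,0.12,0],[0,0,0,0,0,0.12,0],[0,0,0,0,0,0.12,0],[0,0,0,0,0,0,0]],
  ],
)

```text
time: 26.1
ee_pos: [0.4853, -0.0555, 0.148]
eef_rot: [0.338, 0.941, -0.001, 0.0]
ft_force: [-3.3, -2.5, 10.6]
width: 0.0098
grip_force: 20.0
```

drive_tool(
  moves=[
    [[0,0,0,0,0,0.12,0],[0,0,0,0,0,0.12,0],[0,0,0,0,0,0.12,0],[0,0,0,0,0,0.12,0],[0,0,0,0,0,0.1,0],[0,0,0,0,0,0.07,0],[0,0,0,0,0,0,0]],
  ],
)

```text
time: 26.8
ee_pos: [0.4849, -0.0558, 0.148]
eef_rot: [0.62, 0.785, -0.001, 0.0]
ft_force: [-5.2, -2.3, 12.5]
width: 0.0095
grip_force: 20.0
```

Run:
```python
from h import *
st=r.read_state(); print(delta(st["ee_pos"],103.9,st),st["torque"],st["ft_force"],ext(st))
```

```text
(array([0., 0., 0.]), 'yaw 103.4 az -0.009', 'tilt -1.0000') [-0.52466263  1.11494968 -0.07583066] [-5.18561791 -2.33113461 12.51692355] [ -0.2  23.  148. ]
```

drive_tool(
  moves=[
    [[0,0,0,0,0,0,0.3],[0,0,0,0,0,0,0.3],[0,0,0,0,0,0,0.3],[0,0,0,0,0,0,0.3],[0,0,-0.001,0,0,0,0.3],[0,0,-0.002,0,0,0,0.3],[0,0,-0.005,0,0,0,0.3],[0,0,-0.02,0,0,0,0.3],[0,0,-0.04,0,0,0,0.3],[0,0,-0.04,0,0,0,0.3]],
  ],
)

```text
time: 27.8
ee_pos: [0.4845, -0.0547, 0.2563]
eef_rot: [0.618, 0.786, -0.0, -0.001]
ft_force: [0.5, -0.9, 0.4]
width: 0.026
grip_force: 0.0
```

drive_tool(
  moves=[
    [[-0.03,0,-0.03,0,0,0,0.3],[-0.04,0,-0.01,0,0,0,0.3],[-0.01,0,0,0,0,0,0.3],[0,0,0,0,0,0,0.3],[0,0,0,0,0,0,0.3]],
  ],
)

```text
time: 28.3
ee_pos: [0.5037, -0.1314, 0.2948]
eef_rot: [0.618, 0.786, 0.0, -0.001]
ft_force: [-0.2, 0.2, 0.5]
width: 0.026
grip_force: 0.0
```

Run:
```python
from h import *
st=r.read_state(); im=r.camera("wrist"); save(im,"w7.png"); print(st["time"],ext(st),st["ft_force"])
cv2.imwrite("pics/crop7.png",cv2.resize(im[40:240,120:400,::-1],(780,557),interpolation=cv2.INTER_CUBIC))
```

```text
28.3 [-1.000e-01 -5.490e+01  2.948e+02] [-0.23402463  0.203359    0.53133994]
```

View pics/crop7.png

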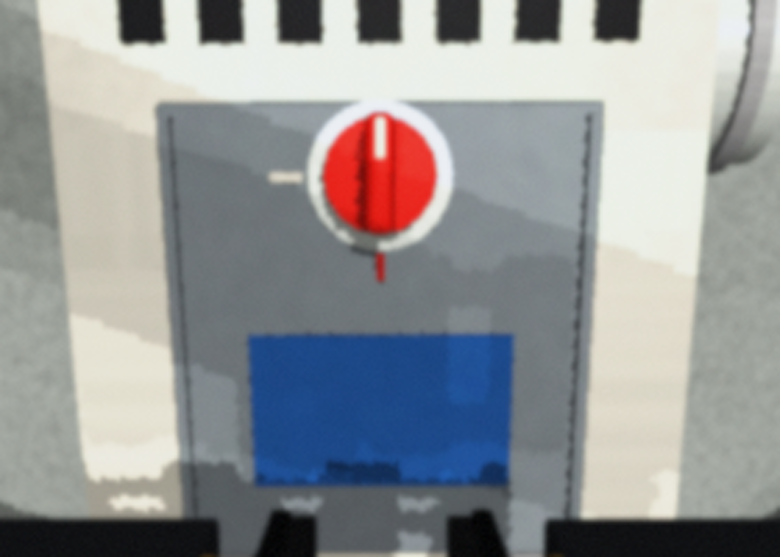

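The crop shows the cover flat and the knob's bar turned a quarter, its white mark at (380,135) now pointing along +y. A quick numeric check of the stud's height, then hand in.

Run:
```python
from h import *
c=cam("wrist"); im=cv2.imread("pics/w7.png").astype(int); Ri=R.from_euler('z',-YE)
for n in ("w6","w7"):
    b=cv2.imread(f"pics/{n}.png").astype(int); m=((b[:,:,2]-b[:,:,1]>70)&(b[:,:,2]-b[:,:,0]>70)).astype(np.uint8); m[230:]=0
    _,l,s,ce=cv2.connectedComponentsWithStats(m); k=1+np.argmax(s[1:,4]); print(n,s[k],ce[k].round(1))
p=ce[k]
for z in (.1585,.147): print(z,(Ri.apply(onz(c,p,z)-E0)*1e3).round(1), "width mm",s[k,2]*np.linalg.norm(onz(c,(p[0]+1,p[1]),z)-onz(c,p,z))*1e3)
print(r.read_state()["ft_force"])
```

```text
w6 [ 243   88   41   42 1301] [263.  108.5]
w7 [ 236   81   41   43 1314] [255.9 102.8]
0.1585 [-1.000e-01  2.330e+01  1.585e+02] width mm 37.949306604338304
0.147 [-1.00e-01  2.36e+01  1.47e+02] width mm 39.40999984522379
[ 0.39959106 -0.5711152  -0.14253447]
```

```bash
python3 -c "
from bench import r
print(r.close_job())"
```

```text
the job is handed in; nothing more can be done
None
```

The job is handed in at about 28 s. The clean filter is down in the bay and the cover is shut. The stud was pushed until it bottomed, about 6 N over the spring, then turned a quarter clockwise and released. The last picture shows the knob still turned and apparently still in, and the sooty filter was not touched.

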